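# Seat the tube rotor on its flatted drive shaft and lock it

### The arm

A 6-joint arm with a two-finger parallel gripper is mounted at the origin on a cart in front of the work surface, level with it; the furniture and walls round the work are solid. World frame = base frame: x ahead of the robot, y to its left, z up, the work surface at z = 0. Lengths are in m, angles in rad, forces in N, time in s.
With the tool pointing down it reaches from about 0.325 to 0.9 m from the base axis. Payload 6.1 kg.
Tool frame: the origin (TCP) lies midway between the tips of the shut fingers; the grasp point (between the pads) lies behind it (grip_depth is the y of the grasp point in the tool frame, in m); y points along the fingers, z is the direction in which the jaws open and shut, and the axes are right-handed (so a half turn about y gives the same grasp; the last joint's range is limited). The gripper opens to 85 mm and grips with 20 to 120 N. Pads are 22 mm wide; open, the fingers measure 114 mm over their backs; the gripper's body (76 mm by 85 mm) begins 54 mm behind the grasp point. The pads swing forward as they close: fully open they stand 13 mm farther back than shut.
Start: joints at [1.102, 0.22, 1.526, -0, 1.395, -0.126], TCP at [0.21, 0.589, 0.231] pointing down, gripper open.
Joint ranges: [-2.98, 2.98], [-0.91, 2.08], [0.09, 2.57], [-1.24, 4.39], [0.2, 2.65], [-2.68, 2.68]. Speed limits (rad/s): [2.57, 2.57, 3.01, 3.14, 3.14, 3.14].

### API

Orientations are given as a unit quaternion [x, y, z, w].
In Python, from plant import * gives the robot as it stands. The module is installed in compiled form; this text tells all that it offers.
- The arm moves only by the shell command python3 -m crank 'ROWS' [FORCE]. ROWS is JSON, one flat list of numbers, 7 for each row, row after row: the closure, from 0 (fully open) to 1 (shut), then the shift along the world's x, y, z in mm, then the turn, a rotation vector about the world's x, y, z in degrees. A call has 1 to 10 rows; each row is the pose to reach, as a shift and turn from the pose measured when the call began; what a row does not reach only later rows make up. A row lasts 1/10 s, in which the tool goes at most 50 mm and 8.59 degrees, less where a joint would pass 70% of its speed; a pose out of reach is approached as far as the arm can. A call with a gripper value outside its range is refused whole. The fingers move at their own pace and stop on an object; FORCE is the grip in N (left out, the last holds). Time passes only in rows, so rows that repeat a pose let the fingers close. It gives the time, the measured TCP pose, the force and the opening at its end, in the units of the state.
- state(): the state, without advancing time (a new reading comes with each control period).
- read_camera(name): name is "side" or "top"; returns a dict with "image" (400x640x3 uint8, blue, green, red), "fovy" (degrees; the focal length in pixels is half the picture's height over the tangent of half this angle, whatever the lens; pixels are square), "cx", "cy" (the principal point, pixels), "cam_to_world" (4x4, takes a point from camera to world coordinates). Camera axes: x right, y down, z forward; pixel columns grow to the right and rows downward; lengths in m; the calibration is good to about 2 mm. A picture is of the moment at which its call begins. There is no depth.
- job_done(): hands the job in, once; it reports no verdict.
The state is a dict: "time_s": time; "joint_pos": joint angles; "qvel": joint speeds; "effort": joint torques, N m; "ee_pos": TCP position; "orientation": TCP orientation; "wrist_force": force on the tool from outside, world axes, zero at the start; "torque": the same for the moment, N m; "opening": opening from 0.0 (shut) to 1.0 (fully open).
Only numpy, scipy, OpenCV 4.12 (cv2) and the standard library are available. Lean on these libraries where they do the work, as an engineer would, in place of code of your own. Each camera call takes 0.05 s, during which the arm holds its last target.

### The job

The three-armed tube rotor was dropped on its drive unit out of line, so it sits high on the shaft. Push it round until its ribbed arm points over the index lug and it falls onto the flat of the shaft, then press its cap down until the rotor is fully home, and last push the lock slide all the way in over the rotor's flange. Leave the bottle, the tip refill and the marker where they are.

Things in the scene. Friction and masses are not known exactly. Their poses are not given: they have to be found in the camera images.
- drive: Drive unit, a low white round housing fixed to the worktop, 260 mm across, flat deck 55 mm above the worktop; at the front a square nose under the lock slide, out to 146 mm from the axis. Origin on the shaft axis at worktop height, z up; +x points to the index lug, -x to the lock slide.
- shaft_top (a point): Top centre of the upright steel shaft (it does not turn), 122 mm above the worktop, hidden in the rotor. From the deck up to 20 mm above it the shaft has radius 15 mm with one flat on the drive's +x side, 9 mm off the axis; above that it is a round pilot of radius 9 mm.
- index_lug (a point): Middle of the index lug: a grey raised bar 26 mm long and 8 mm wide lying radially on the deck, 95 to 121 mm from the shaft axis, 12 mm high. It marks the side of the shaft's flat.
- rotor: Bare metal tube rotor, loose, about 0.3 kg. Origin on its axis under the hub, z up. Hub 44 mm across, 73 mm high, flange 68 mm across and 6 mm thick at its foot. Three arms at 0, 120, 240 degrees from its +x, 12 mm wide, 44 to 62 mm above the origin, bare from 22 to 59 mm from the axis, each ending in a tube cup 26 mm across, centred 72 mm out, 38 to 72 mm above the origin.
- marked_arm (a point): Middle of the +x arm, 40 mm from the rotor's axis and 53 mm above its origin. This arm alone has a raised rib along its top (to 69 mm above the origin) and a short nose beyond its cup (to 98 mm from the axis). The flat of the D-bore under the hub is on its side.
- rotor_cap (a point): Centre of the cap's flat top (38 mm across), 73 mm above the rotor's origin; press here. Rotor origin above the worktop: 75 mm at the start (on the shaft's shoulder, slightly tilted, at least 40 degrees out of line, turns easily if an arm is pushed sideways); 67 mm once it drops, once it is nearly in line (about 15 degrees); 59 mm fully home.
- sleeve (a joint): Stiff friction sleeve round the shaft's foot under the rotor: 0 = up, 0.008 m = pressed fully down by the rotor (hard stop). It takes about 7 N to push, moves slowly (damped) and stays where it is left.
- lock (a joint): Lock slide: 0 = out, 0.020 m = fully in (hard stop), with its tongue over the rotor's flange. Moves along the drive's +x, about 3 N of friction, stays where left. It only passes when the rotor is fully home.
- lock_tab (a point): Middle of the outer face of the lock slide's upright tab: a plate 34 mm wide and 30 mm high (64 to 94 mm above the worktop), standing 121 mm from the shaft axis on the drive's -x side when out; pushed towards the axis.
- reagent_bottle: White plastic bottle with a cap, 47 mm across, 100 mm high, a bystander beside the drive unit. Origin under its centre.
- tip_refill: Green tip refill tray, 60x115x30 mm, a bystander beside the drive unit. Origin under its centre.
- marker: Marker pen lying flat, 11x131x13 mm, a bystander. Origin under its centre.

How it is judged:
By the outcome, as a careful person would: the job done as asked, in the order asked, and still so for the second after the job is handed in, with the robot touching nothing.
It also fails if it takes over 64 s, if anything falls off the work surface, if the arm or the gripper's body presses on something with over 40 N, if the wrist force passes 120 N, or if a joint passes its speed limit or range.

## Working session

There is one attempt and no reset: what is moved stays moved. The work goes in short steps, Python scripts to look and compute and a shell command to move; the robot and the scene stay as the last step left them, time stands still between calls to the robot, and variables do not carry over. Pictures are saved under pics/ and viewed, and the job is handed in when it is done.

```bash
mkdir -p pics
python3 - <<'E'
from plant import *
import cv2
s=state()
for k in s: print(k,s[k])
for n in("side","top"):
    c=read_camera(n); cv2.imwrite(f"pics/{n}0.png",c["image"]); print(n,c["fovy"],c["cx"],c["cy"],c["cam_to_world"])
E
```

```text
time_s 0.0
joint_pos [ 1.10193744e+00  2.21238552e-01  1.52762094e+00 -2.20783443e-05
  1.39470405e+00 -1.26086290e-01]
qvel [ 0.00050074  0.00054968 -0.00060666 -0.00050819  0.00027924  0.00020419]
effort [ 1.44183348e-03 -4.96898997e+01 -3.89399064e+01 -6.48424248e-05
  1.08997989e-02 -1.51629621e-05]
ee_pos [0.20978576 0.5880899  0.23018635]
orientation [ 0.69741552 -0.12079148  0.1203977  -0.69607859]
wrist_force [-0.83554188 -0.54975143 -0.58333874]
torque [-0.04688381 -0.00951645 -0.00629529]
opening 1.0019703465126502
side 57.16700202841735 321.68159377508164 193.3689595049962 [[-0.94038364 -0.22659517  0.25363998  0.31062365]
 [-0.33967502  0.58775493 -0.73427858  0.782292  ]
 [ 0.01730583 -0.77665873 -0.62968384  0.7417583 ]
 [ 0.          0.          0.          1.        ]]
top 53.85810212308696 313.8616398344982 202.23597930311837 [[ 0.02809618 -0.98146563  0.18956748  0.34045403]
 [-0.99956861 -0.0292085  -0.00307583  0.07768552]
 [ 0.0085558  -0.18939928 -0.98186288  1.33383712]
 [ 0.          0.          0.          1.        ]]
```

View pics/side0.png

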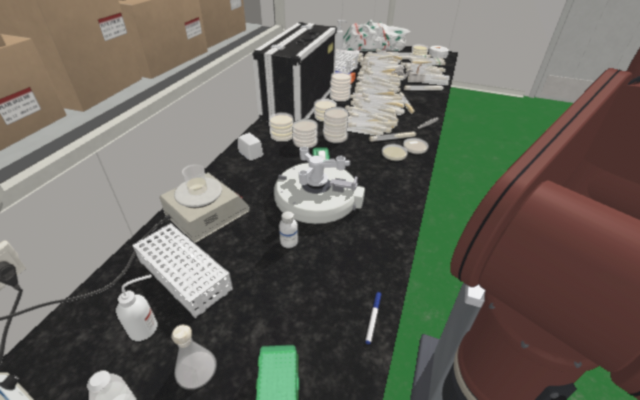

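View pics/top0.png

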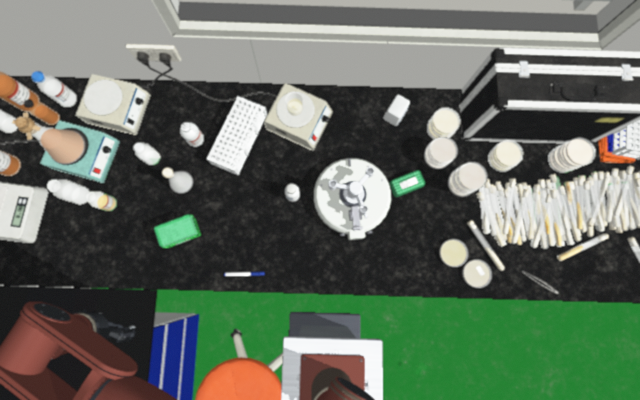

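```bash
cat > h.py <<'E'
import numpy as np, cv2
from plant import *
def K(c):
    f=c["image"].shape[0]/2/np.tan(np.radians(c["fovy"]/2)); return f
def ray(c,u,v):
    f=K(c);T=np.array(c["cam_to_world"]);d=T[:3,:3]@np.array([(u-c["cx"])/f,(v-c["cy"])/f,1]);return T[:3,3],d
def atz(c,u,v,z):
    o,d=ray(c,u,v);return o+d*(z-o[2])/d[2]
def proj(c,P):
    T=np.array(c["cam_to_world"]);p=(np.atleast_2d(P)-T[:3,3])@T[:3,:3];f=K(c)
    return np.c_[p[:,0]/p[:,2]*f+c["cx"],p[:,1]/p[:,2]*f+c["cy"]]
def crop(c,name,u0,v0,w,h,s):
    cv2.imwrite("pics/"+name,cv2.resize(c["image"][v0:v0+h,u0:u0+w],None,fx=s,fy=s,interpolation=cv2.INTER_CUBIC))
E
python3 - <<'E'
from h import *
c=read_camera("top"); crop(c,"t1.png",290,140,130,110,6)
print(atz(c,353,195,.055))
c=read_camera("side"); crop(c,"s1.png",260,140,120,90,6)
E
```

```text
[ 0.61570312 -0.0556246   0.055     ]
```

View pics/t1.png

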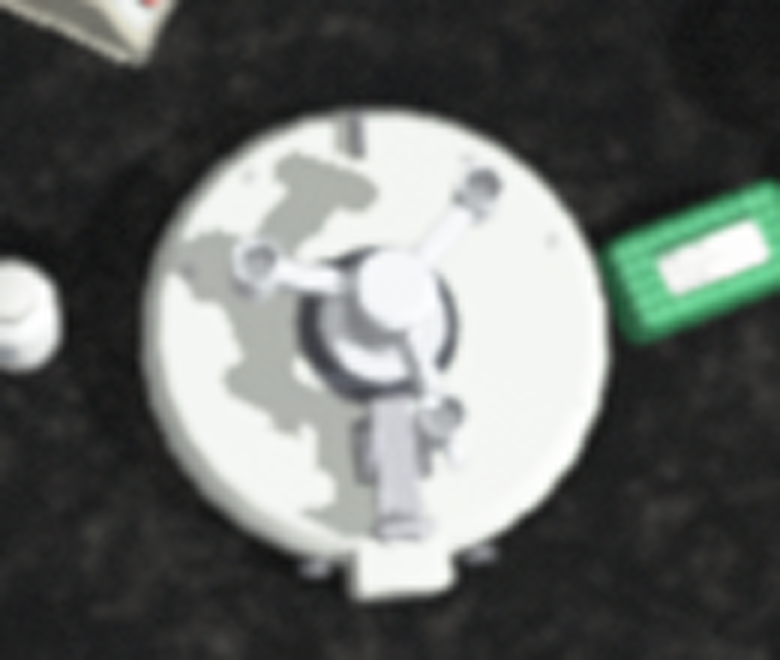

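View pics/s1.png

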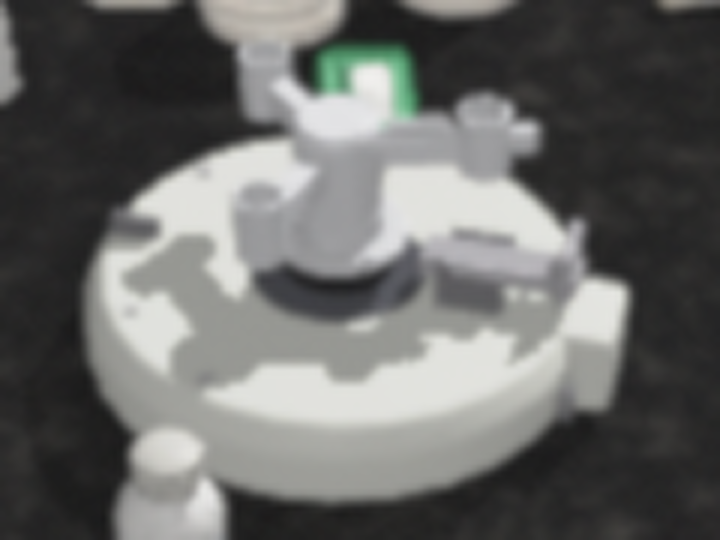

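Run:
```python
from h import *
c=read_camera("top")
t=lambda u,v,z: atz(c,290+u/6,140+v/6,z)
print("cap",t(395,288,.148)); print("lug",t(350,135,.067)); print("tab",t(403,525,.092))
for p in[(256,262),(482,185),(440,415),(452,458)]: print("cup",t(*p,.147))
s=read_camera("side")
g=lambda u,v,z: atz(s,260+u/6,140+v/6,z)
print("side cap",g(342,117,.148)); print("lug",g(133,225,.067))
for p in[(262,47),(487,103),(259,195),(540,130)]: print("cup",g(*p,.147))
# fit drive center: deck ellipse
im=c["image"]
for nm,P in [("tip_refill",t(700,260,.03)),("bottle",t(15,310,.1))]: print(nm,P)
# optimise overlays
a=np.linspace(0,2*np.pi,72)
for cx in[(.613,-.058)]:
    print(proj(c,[[cx[0],cx[1],.055]]))
```

```text
cap [ 0.61807309 -0.05448955  0.148     ]
lug [ 0.72377084 -0.03772926  0.067     ]
tab [ 0.50261921 -0.06598424  0.092     ]
cup [0.62992384 0.01735124 0.147     ]
cup [ 0.67464688 -0.09945943  0.147     ]
cup [ 0.55249197 -0.07811054  0.147     ]
cup [ 0.53046219 -0.08431473  0.147     ]
side cap [ 0.61539273 -0.05177082  0.148     ]
lug [ 0.72211689 -0.03368829  0.067     ]
cup [ 0.67570229 -0.09785982  0.147     ]
cup [ 0.55413114 -0.09048091  0.147     ]
cup [0.62905139 0.02103628 0.147     ]
cup [ 0.52325818 -0.07734979  0.147     ]
tip_refill [ 0.66724798 -0.24101131  0.03      ]
bottle [0.61113618 0.1432632  0.1       ]
[[353.70712171 195.81685926]]
```

```bash
python3 - <<'E'
from h import *
from scipy.spatial.transform import Rotation as R
print(R.from_quat(state()["orientation"]).as_matrix())
import plant; print([k for k in dir(plant) if not k.startswith('_')]); print(getattr(plant,'grip_depth',None))
E
python3 -m crank '[1,50,-50,0,0,0,0,1,80,-90,0,0,0,0,1,105,-135,0,0,0,0,1,130,-180,0,0,0,0,1,155,-225,0,0,0,0,1,180,-270,0,0,0,0,1,205,-315,0,0,0,0,1,230,-360,0,0,0,0,1,250,-400,0,0,0,0,1,270,-440,0,0,0,0]' 30
```

```text
[[ 9.41826141e-01 -3.33091930e-04  3.36100297e-01]
 [-3.36100442e-01 -5.88797218e-04  9.41825964e-01]
 [-1.15819708e-04 -9.99999771e-01 -6.66496957e-04]]
['IKError', 'grip_depth', 'job_done', 'read_camera', 'state']
-0.0187
time_s: 1.3
ee_pos: [0.4722, 0.1632, 0.2312]
orientation: [0.697, -0.12, 0.121, -0.697]
wrist_force: [0.9, 0.4, 0.8]
opening: 0.002
```

```bash
python3 -m crank '[1,24,-43,0,0,0,0,1,48,-86,0,0,0,0,1,72,-130,0,0,0,0,1,94,-170,0,0,0,0,1,108,-195,0,0,0,0,1,108,-195,0,0,0,0]'
python3 - <<'E'
from h import *
c=read_camera("top"); crop(c,"t2.png",290,140,130,110,6)
c=read_camera("side"); crop(c,"s2.png",240,100,140,130,6)
E
```

```text
time_s: 1.9
ee_pos: [0.5814, -0.0355, 0.2309]
orientation: [0.697, -0.122, 0.122, -0.696]
wrist_force: [-0.7, 0.9, 0.1]
opening: 0.003
```

View pics/t2.png

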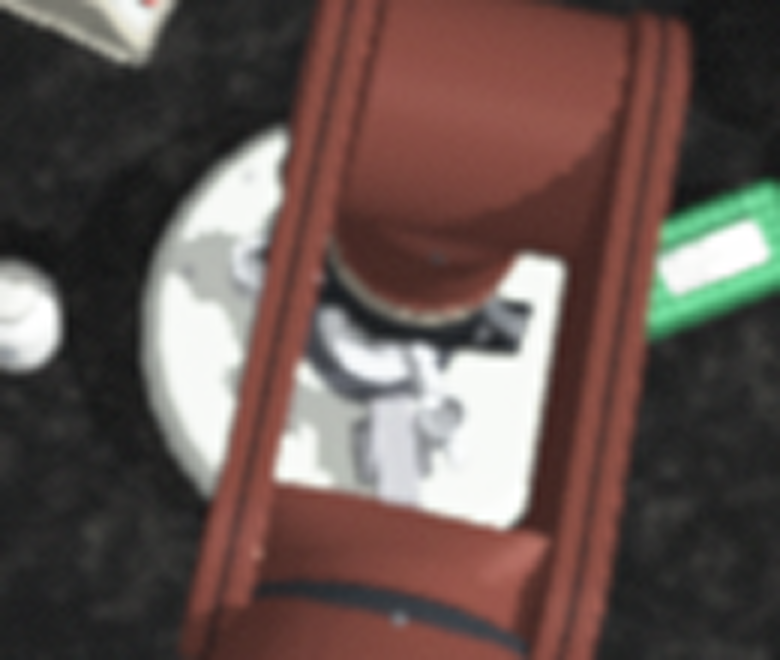

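View pics/s2.png

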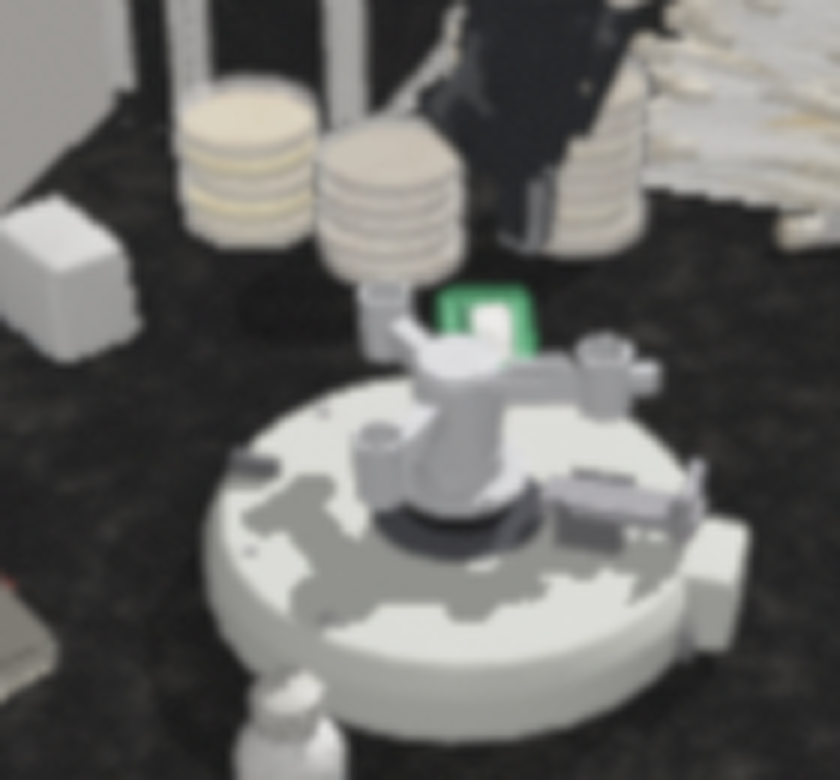

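```bash
python3 -m crank '[1,-2,3,-40,0,0,0,1,-2,3,-75,0,0,0,1,-2,3,-100,0,0,0,1,-2,3,-118,0,0,0,1,-2,3,-124,0,0,0,1,-2,3,-124,0,0,0]'
python3 - <<'E'
from h import *
c=read_camera("side"); crop(c,"s3.png",240,100,140,130,6)
print(state()["ee_pos"],state()["wrist_force"])
# circle path for r=.043
C=np.array([.617,-.053]);p=state()["ee_pos"][:2]
for a in range(150,346,12):
    q=C+.043*np.array([np.cos(np.radians(a)),np.sin(np.radians(a))]); print(a,np.round((q-p)*1000))
E
```

```text
time_s: 2.6
ee_pos: [0.577, -0.0279, 0.1062]
orientation: [-0.697, 0.121, -0.12, 0.697]
wrist_force: [0.0, -0.3, 0.7]
opening: 0.0
[ 0.57801884 -0.02826445  0.1073918 ] [0.25963137 0.09773896 0.32796238]
150 [ 2. -3.]
162 [ -2. -11.]
174 [ -4. -20.]
186 [ -4. -29.]
198 [ -2. -38.]
210 [  2. -46.]
222 [  7. -54.]
234 [ 14. -60.]
246 [ 21. -64.]
258 [ 30. -67.]
270 [ 39. -68.]
282 [ 48. -67.]
294 [ 56. -64.]
306 [ 64. -60.]
318 [ 71. -54.]
330 [ 76. -46.]
342 [ 80. -38.]
```

View pics/s3.png

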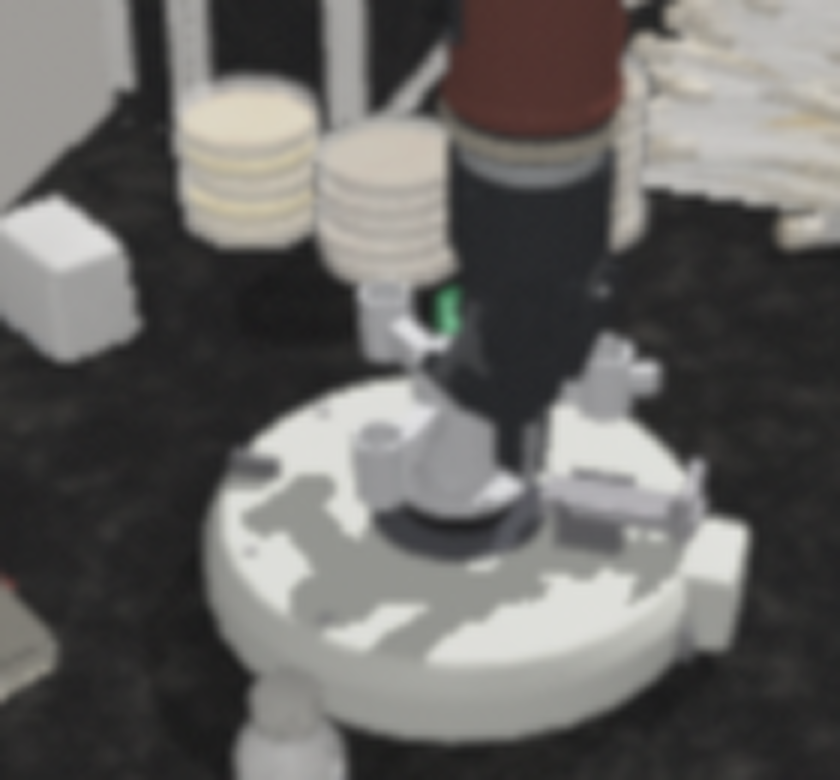

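```bash
python3 -m crank '[1,-2,-11,0,0,0,0,1,-4,-20,0,0,0,0,1,-4,-25,0,0,0,0,1,-4,-29,0,0,0,0,1,-3,-33,0,0,0,0,1,-2,-38,0,0,0,0,1,0,-42,0,0,0,0,1,2,-46,0,0,0,0,1,4,-50,0,0,0,0,1,7,-54,0,0,0,0]'
python3 - <<'E'
from h import *
c=read_camera("side"); crop(c,"s4.png",240,100,140,130,6)
c=read_camera("top"); crop(c,"t4.png",290,140,130,110,6)
print(state()["ee_pos"],state()["wrist_force"])
C=np.array([.617,-.053]);p=state()["ee_pos"][:2]
for a in range(210,350,6):
    q=C+.043*np.array([np.cos(np.radians(a)),np.sin(np.radians(a))]); print(a,np.round((q-p)*1000))
E
```

```text
time_s: 3.65
ee_pos: [0.5852, -0.0825, 0.1073]
orientation: [-0.697, 0.121, -0.121, 0.697]
wrist_force: [0.2, 1.1, -0.7]
opening: 0.0
[ 0.58550175 -0.08287013  0.10745279] [-0.84580465 -0.23622771 -0.32776866]
210 [-6.  8.]
216 [-3.  5.]
222 [-0.  1.]
228 [ 3. -2.]
234 [ 6. -5.]
240 [10. -7.]
246 [14. -9.]
252 [ 18. -11.]
258 [ 23. -12.]
264 [ 27. -13.]
270 [ 31. -13.]
276 [ 36. -13.]
282 [ 40. -12.]
288 [ 45. -11.]
294 [49. -9.]
300 [53. -7.]
306 [57. -5.]
312 [60. -2.]
318 [63.  1.]
324 [66.  5.]
330 [69.  8.]
336 [71. 12.]
342 [72. 17.]
348 [74. 21.]
```

View pics/s4.png

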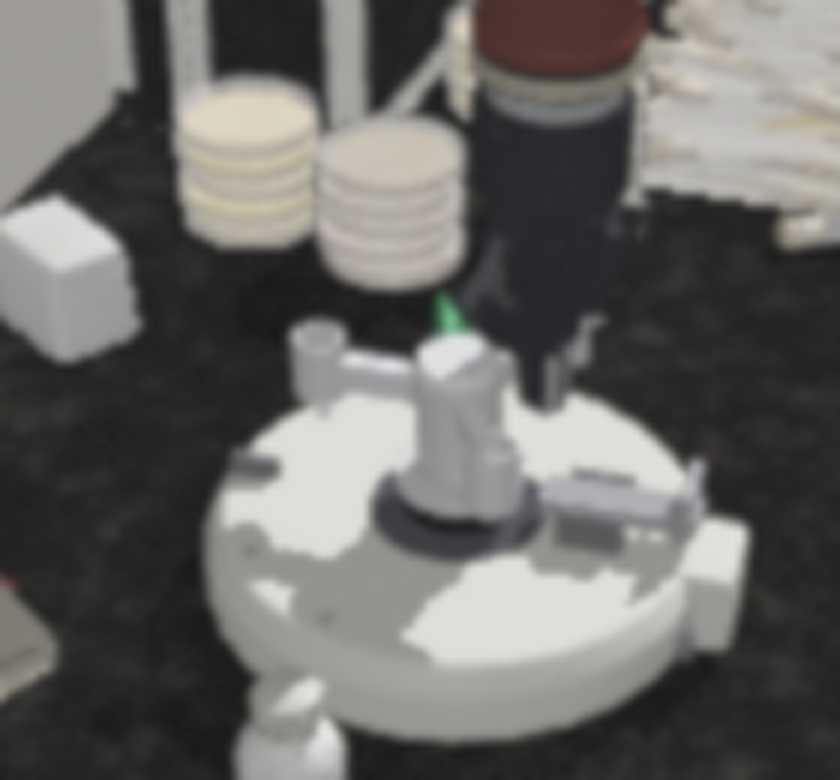

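View pics/t4.png

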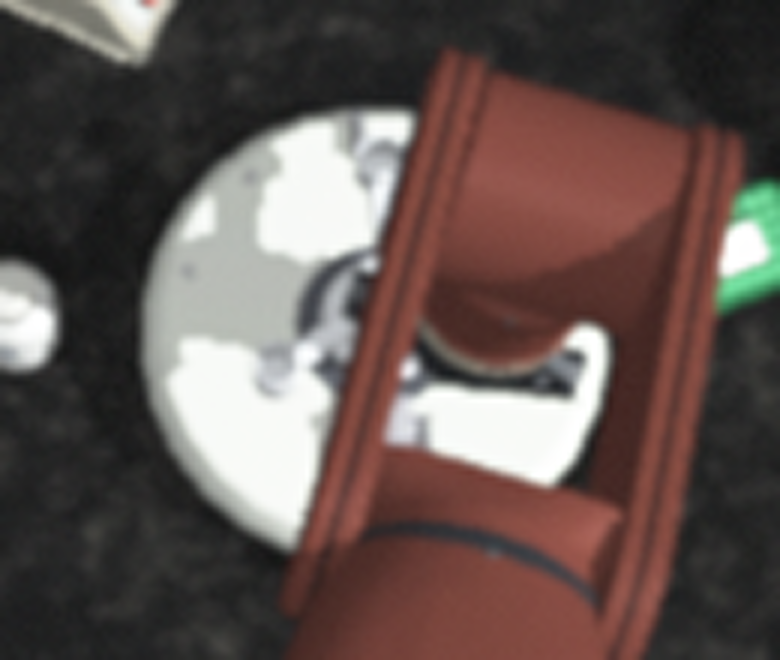

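```bash
python3 -m crank '[1,3,-2,0,0,0,0,1,6,-5,0,0,0,0,1,10,-7,0,0,0,0,1,14,-9,0,0,0,0,1,18,-11,0,0,0,0,1,23,-12,0,0,0,0,1,27,-13,0,0,0,0,1,31,-13,0,0,0,0,1,36,-13,0,0,0,0,1,40,-12,0,0,0,0]';python3 -m crank '[1,5,1,0,0,0,0,1,9,3,0,0,0,0,1,13,5,0,0,0,0,1,17,7,0,0,0,0]'
python3 - <<'E'
from h import *
c=read_camera("side"); crop(c,"s5.png",240,100,140,130,6)
print(state()["ee_pos"],state()["wrist_force"])
C=np.array([.617,-.053]);p=state()["ee_pos"][:2]
for a in range(300,366,4):
    q=C+.043*np.array([np.cos(np.radians(a)),np.sin(np.radians(a))]); print(a,np.round((q-p)*1000))
E
```

```text
time_s: 4.75
ee_pos: [0.6259, -0.0949, 0.1074]
orientation: [-0.697, 0.121, -0.121, 0.697]
wrist_force: [-0.4, 0.1, -0.0]
opening: 0.003
time_s: 5.15
ee_pos: [0.6433, -0.0877, 0.1074]
orientation: [-0.697, 0.121, -0.121, 0.697]
wrist_force: [-0.4, -0.0, 0.4]
opening: 0.002
[ 0.64380966 -0.0873288   0.10751918] [-0.72067713 -0.06899259  0.1740197 ]
300 [-5. -3.]
304 [-3. -1.]
308 [-0.  0.]
312 [2. 2.]
316 [4. 4.]
320 [6. 7.]
324 [8. 9.]
328 [10. 12.]
332 [11. 14.]
336 [12. 17.]
340 [14. 20.]
344 [15. 22.]
348 [15. 25.]
352 [16. 28.]
356 [16. 31.]
360 [16. 34.]
364 [16. 37.]
```

View pics/s5.png

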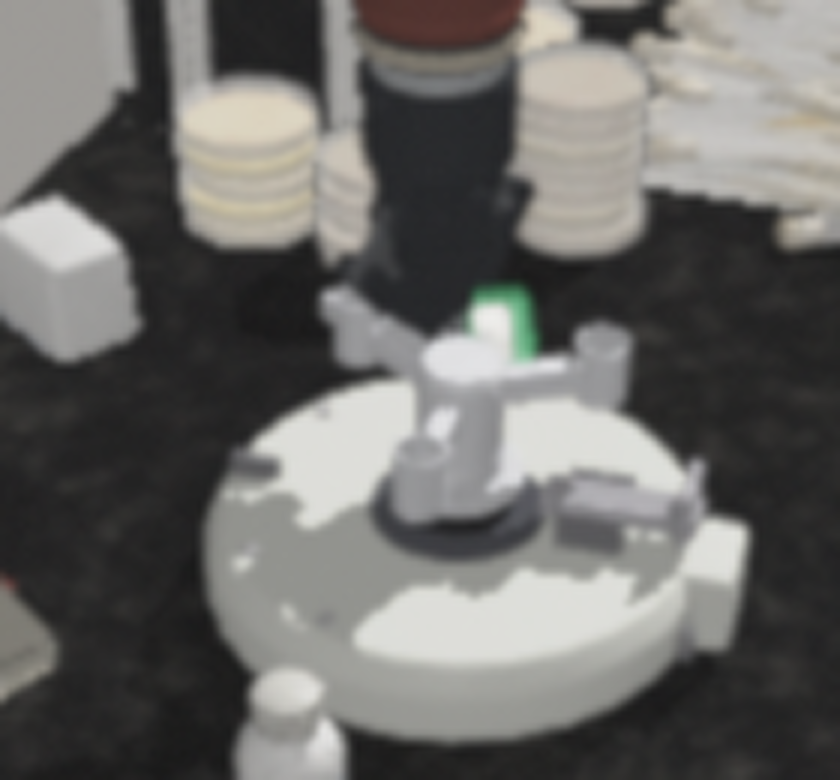

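```bash
python3 -m crank '[1,2,2,0,0,0,0,1,4,4,0,0,0,0,1,6,7,0,0,0,0,1,8,9,0,0,0,0,1,10,12,0,0,0,0,1,11,14,0,0,0,0,1,11,14,0,0,0,0]'
python3 - <<'E'
from h import *
c=read_camera("side"); crop(c,"s6.png",240,100,140,130,6)
print(state()["ee_pos"],state()["wrist_force"])
T=lambda z,th:[[.617+.072*np.cos(np.radians(th+k)),-.053+.072*np.sin(np.radians(th+k)),z+.072] for k in(0,120,240)]
for z in(.075,.067):
  for th in(-20,-10,0,7): print(z,th,np.round((proj(c,T(z,th)+[[.617,-.053,z+.073]])-[240,100])*6))
E
```

```text
time_s: 5.9
ee_pos: [0.6549, -0.0731, 0.1075]
orientation: [-0.697, 0.12, -0.121, 0.697]
wrist_force: [0.1, -1.0, 0.4]
opening: 0.004
[ 0.65487437 -0.07315036  0.10752557] [-0.23137176 -0.00420631  0.09648152]
0.075 -20 [[350. 304.]
 [431. 443.]
 [597. 331.]
 [460. 355.]]
0.075 -10 [[335. 315.]
 [458. 444.]
 [586. 318.]
 [460. 355.]]
0.075 0 [[323. 327.]
 [486. 443.]
 [571. 307.]
 [460. 355.]]
0.075 7 [[317. 336.]
 [504. 441.]
 [558. 300.]
 [460. 355.]]
0.067 -20 [[351. 317.]
 [431. 457.]
 [597. 344.]
 [460. 369.]]
0.067 -10 [[335. 328.]
 [458. 458.]
 [585. 331.]
 [460. 369.]]
0.067 0 [[323. 341.]
 [485. 457.]
 [570. 320.]
 [460. 369.]]
0.067 7 [[317. 350.]
 [504. 455.]
 [558. 313.]
 [460. 369.]]
```

View pics/s6.png

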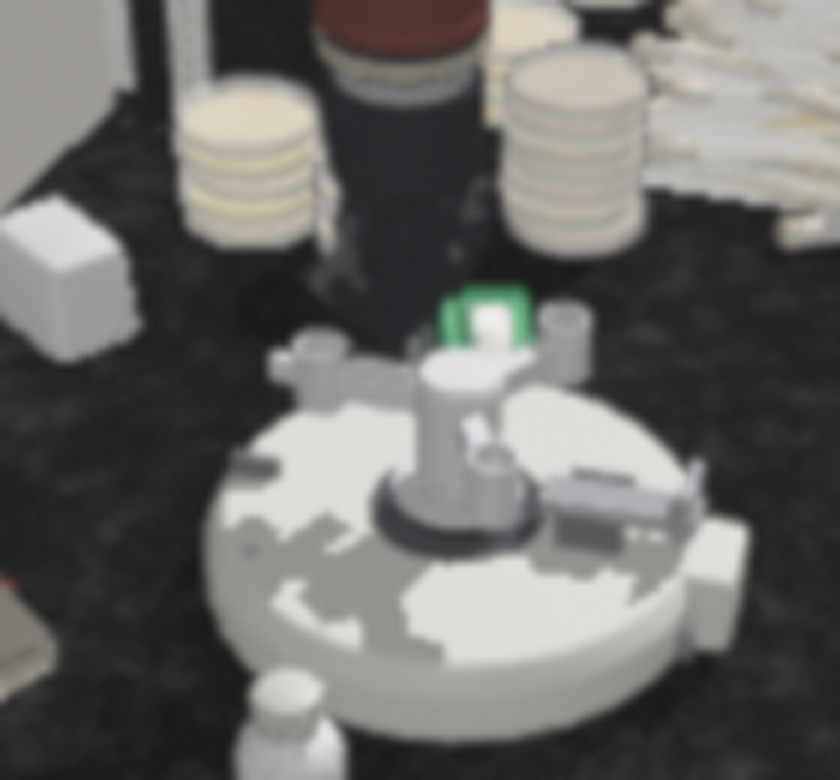

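```bash
python3 -m crank '[1,1,2,0,0,0,0,1,1,3,0,0,0,0,1,1,3,0,0,0,0]'
python3 - <<'E'
from h import *
print(state()["wrist_force"])
E
python3 -m crank '[1,0,2,0,0,0,0,1,0,2,0,0,0,0]'
```

```text
time_s: 6.25
ee_pos: [0.6559, -0.0701, 0.1075]
orientation: [-0.697, 0.12, -0.121, 0.697]
wrist_force: [-1.0, -0.8, -0.9]
opening: 0.003
[-1.02356804 -0.79852462 -0.915105  ]
time_s: 6.45
ee_pos: [0.6559, -0.0678, 0.1075]
orientation: [-0.697, 0.12, -0.121, 0.697]
wrist_force: [-0.3, -0.0, -0.4]
opening: -0.002
```

Run:
```python
from h import *
c=read_camera("side"); crop(c,"s7.png",270,130,100,90,8)
T=lambda z,th:[[.617+.072*np.cos(np.radians(th+k)),-.053+.072*np.sin(np.radians(th+k)),z+.072] for k in(0,120,240)]
for z in(.067,):
  for th in(0,4,8,12): print(z,th,np.round((proj(c,T(z,th)+[[.617,-.053,z+.073]])-[270,130])*8).tolist())
```

```text
0.067 0 [[191.0, 214.0], [407.0, 370.0], [520.0, 187.0], [373.0, 252.0]]
0.067 4 [[186.0, 221.0], [421.0, 368.0], [511.0, 181.0], [373.0, 252.0]]
0.067 8 [[182.0, 229.0], [435.0, 366.0], [501.0, 176.0], [373.0, 252.0]]
0.067 12 [[179.0, 236.0], [449.0, 363.0], [491.0, 171.0], [373.0, 252.0]]
```

View pics/s7.png

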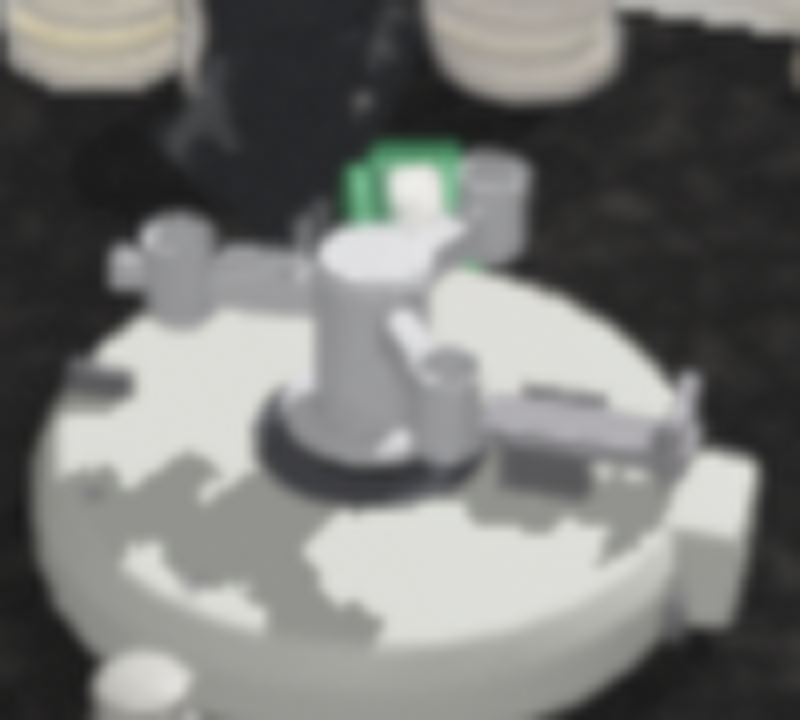

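```bash
python3 -m crank '[1,0,-8,0,0,0,0,1,0,-8,40,0,0,0,1,0,-8,70,0,0,0,1,-39,15,70,0,0,0,1,-39,15,70,0,0,0,1,-39,15,55,0,0,0,1,-39,15,45,0,0,0,1,-39,15,40,0,0,0,1,-39,15,40,0,0,0]'
python3 - <<'E'
from h import *
c=read_camera("side"); crop(c,"s8.png",270,130,100,90,8)
print(state()["ee_pos"],state()["wrist_force"])
E
```

```text
time_s: 7.4
ee_pos: [0.6164, -0.0531, 0.1454]
orientation: [-0.696, 0.121, -0.12, 0.697]
wrist_force: [-0.1, 0.9, -0.4]
opening: -0.002
[ 0.61682661 -0.05315462  0.14629197] [ 0.51300162 -0.09486257 -0.0879463 ]
```

View pics/s8.png

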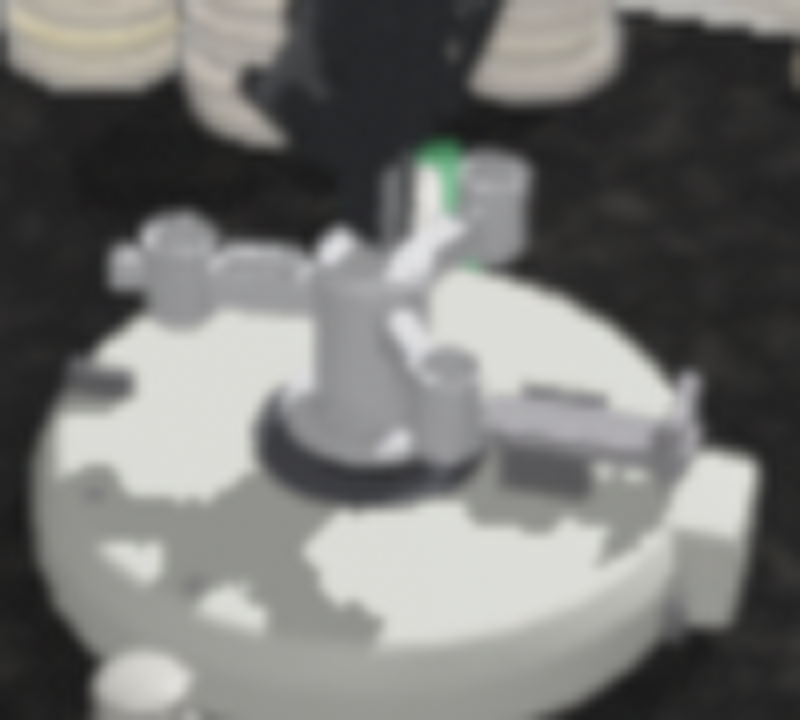

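Fingertips are centred over the cap (about 372,255), just above it. Pressing down step by step.

```bash
python3 -m crank '[1,0,0,-3,0,0,0,1,0,0,-5,0,0,0,1,0,0,-7,0,0,0,1,0,0,-7,0,0,0]';python3 -m crank '[1,0,0,-1,0,0,0,1,0,0,-2,0,0,0,1,0,0,-2,0,0,0]';python3 -m crank '[1,0,0,-1,0,0,0,1,0,0,-2,0,0,0,1,0,0,-2,0,0,0]'
```

```text
time_s: 7.85
ee_pos: [0.6169, -0.0532, 0.1393]
orientation: [-0.696, 0.121, -0.121, 0.697]
wrist_force: [0.7, 0.2, 0.6]
opening: -0.004
time_s: 8.15
ee_pos: [0.6171, -0.0532, 0.1377]
orientation: [-0.696, 0.121, -0.121, 0.697]
wrist_force: [-0.4, 0.6, 3.6]
opening: -0.002
time_s: 8.45
ee_pos: [0.6171, -0.0532, 0.1356]
orientation: [-0.696, 0.121, -0.121, 0.697]
wrist_force: [-0.7, -0.2, 3.4]
opening: 0.003
```

```bash
python3 -m crank '[1,0,0,-1,0,0,0,1,0,0,-2,0,0,0,1,0,0,-2,0,0,0]';python3 -m crank '[1,0,0,-1,0,0,0,1,0,0,-2,0,0,0,1,0,0,-2,0,0,0]';python3 -m crank '[1,0,0,-1,0,0,0,1,0,0,-2,0,0,0,1,0,0,-2,0,0,0]'
```

```text
time_s: 8.75
ee_pos: [0.6171, -0.0532, 0.1334]
orientation: [-0.696, 0.121, -0.121, 0.697]
wrist_force: [-1.4, 0.9, 2.9]
opening: -0.001
time_s: 9.05
ee_pos: [0.6173, -0.0532, 0.132]
orientation: [-0.697, 0.12, -0.121, 0.697]
wrist_force: [-2.6, 0.7, 7.1]
opening: -0.0
time_s: 9.35
ee_pos: [0.6177, -0.0533, 0.132]
orientation: [-0.697, 0.12, -0.121, 0.697]
wrist_force: [-4.8, 0.7, 13.4]
opening: 0.003
```

```bash
python3 -m crank '[1,0,0,-2,0,0,0,1,0,0,-3,0,0,0,1,0,0,-3,0,0,0,1,0,0,-3,0,0,0]'
python3 - <<'E'
from h import *
print(state()["ee_pos"],state()["wrist_force"])
E
python3 -m crank '[1,0,0,5,0,0,0,1,0,0,40,0,0,0,1,0,0,80,0,0,0,1,-40,0,90,0,0,0,1,-90,0,90,0,0,0,1,-140,0,90,0,0,0,1,-160,0,90,0,0,0,1,-160,0,90,0,0,0]'
python3 - <<'E'
from h import *
c=read_camera("side"); crop(c,"s9.png",270,130,100,90,8)
T=lambda z,th:[[.617+.072*np.cos(np.radians(th+k)),-.053+.072*np.sin(np.radians(th+k)),z+.072] for k in(0,120,240)]
for z in(.059,):
  for th in(0,4,8,12): print(z,th,np.round((proj(c,T(z,th)+[[.617,-.053,z+.073]])-[270,130])*8).tolist())
c=read_camera("top"); crop(c,"t9.png",290,140,130,110,6)
print(state()["ee_pos"])
E
```

```text
time_s: 9.75
ee_pos: [0.6179, -0.0534, 0.1319]
orientation: [0.697, -0.12, 0.122, -0.697]
wrist_force: [-9.3, 0.8, 20.0]
opening: 0.0
[ 0.61793937 -0.05344235  0.13191614] [-9.32832677  0.84982156 19.99335346]
time_s: 10.55
ee_pos: [0.4558, -0.0532, 0.2213]
orientation: [0.697, -0.12, 0.121, -0.697]
wrist_force: [0.6, 0.8, -0.3]
opening: 0.0
0.059 0 [[192.0, 232.0], [407.0, 388.0], [519.0, 205.0], [373.0, 270.0]]
0.059 4 [[187.0, 239.0], [421.0, 387.0], [510.0, 199.0], [373.0, 270.0]]
0.059 8 [[183.0, 247.0], [435.0, 385.0], [500.0, 194.0], [373.0, 270.0]]
0.059 12 [[179.0, 254.0], [448.0, 382.0], [490.0, 189.0], [373.0, 270.0]]
[ 0.45849877 -0.05360059  0.22211589]
```

View pics/s9.png

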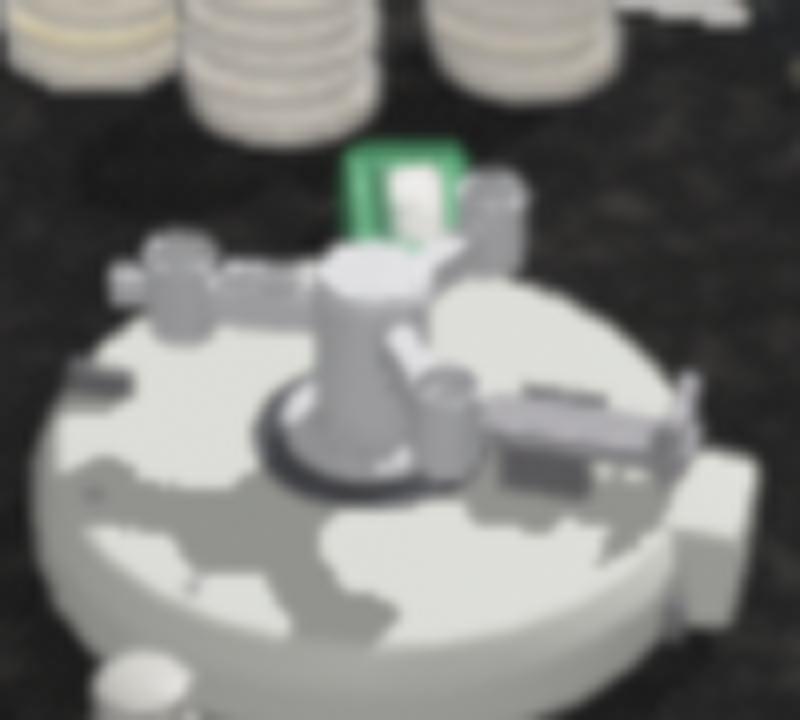

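View pics/t9.png

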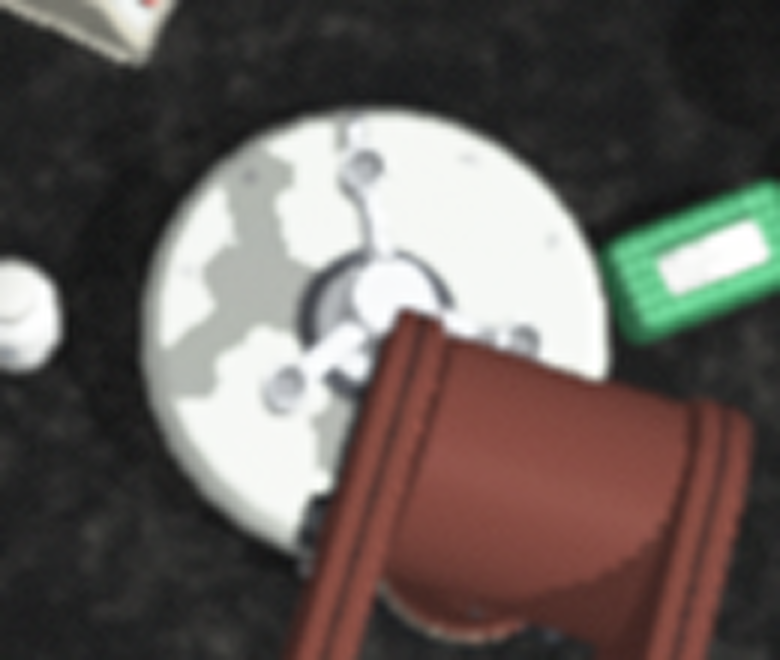

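```bash
python3 -m crank '[1,4,-8,0,0,0,8,1,10,-18,0,0,0,16,1,10,-20,-40,0,0,24,1,10,-20,-80,0,0,28,1,10,-20,-110,0,0,28,1,10,-20,-130,0,0,28,1,10,-20,-140,0,0,28,1,10,-20,-145,0,0,28,1,10,-20,-145,0,0,28]'
python3 - <<'E'
from h import *
c=read_camera("side"); crop(c,"s10.png",290,130,100,90,8)
print(state()["ee_pos"],state()["wrist_force"])
E
```

```text
time_s: 11.55
ee_pos: [0.4691, -0.0737, 0.077]
orientation: [-0.705, -0.053, 0.05, 0.706]
wrist_force: [1.0, 0.6, 0.5]
opening: 0.0
[ 0.46944158 -0.07380909  0.07773943] [ 1.09462456 -0.12615881  0.79856109]
```

View pics/s10.png

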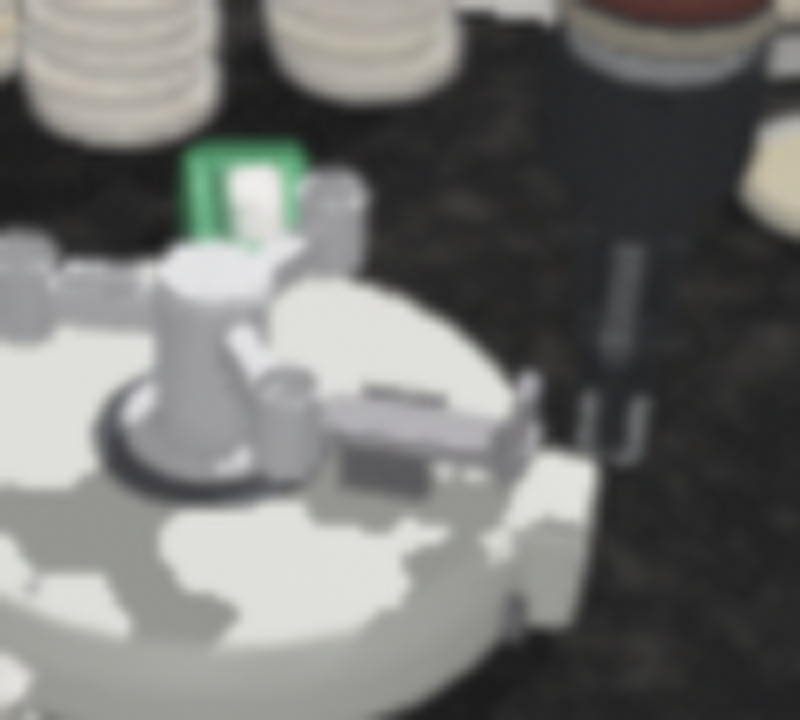

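```bash
python3 -m crank '[1,5,1,0,0,0,0,1,10,1,0,0,0,0,1,15,2,0,0,0,0,1,18,3,0,0,0,0,1,21,3,0,0,0,0,1,24,3,0,0,0,0,1,27,4,0,0,0,0,1,30,4,0,0,0,0]';python3 -m crank '[1,2,0,0,0,0,0,1,4,1,0,0,0,0,1,4,1,0,0,0,0]';python3 -m crank '[1,2,0,0,0,0,0,1,3,0,0,0,0,0,1,3,0,0,0,0,0]'
```

```text
time_s: 12.4
ee_pos: [0.4993, -0.0698, 0.0775]
orientation: [-0.705, -0.053, 0.05, 0.705]
wrist_force: [-2.6, 0.0, -0.0]
opening: -0.003
time_s: 12.7
ee_pos: [0.5037, -0.0688, 0.0775]
orientation: [-0.705, -0.053, 0.05, 0.705]
wrist_force: [-1.6, -1.5, 0.7]
opening: -0.002
time_s: 13.0
ee_pos: [0.5068, -0.0686, 0.0774]
orientation: [-0.705, -0.053, 0.05, 0.706]
wrist_force: [-1.3, 1.2, 1.4]
opening: -0.003
```

```bash
python3 -m crank '[1,2,0,0,0,0,0,1,3,0,0,0,0,0,1,3,0,0,0,0,0]';python3 -m crank '[1,2,0,0,0,0,0,1,3,0,0,0,0,0,1,3,0,0,0,0,0]'
python3 - <<'E'
from h import *
c=read_camera("side"); crop(c,"s11.png",290,130,100,90,8)
print(state()["ee_pos"],state()["wrist_force"])
E
```

```text
time_s: 13.3
ee_pos: [0.5082, -0.0685, 0.0772]
orientation: [-0.705, -0.052, 0.051, 0.706]
wrist_force: [-8.7, -0.8, 6.1]
opening: 0.003
time_s: 13.6
ee_pos: [0.5082, -0.0686, 0.0769]
orientation: [-0.705, -0.049, 0.054, 0.706]
wrist_force: [-14.8, -1.2, 11.4]
opening: 0.001
[ 0.50821688 -0.06861695  0.07694959] [-13.29452395  -1.29528403  10.84717647]
```

View pics/s11.png

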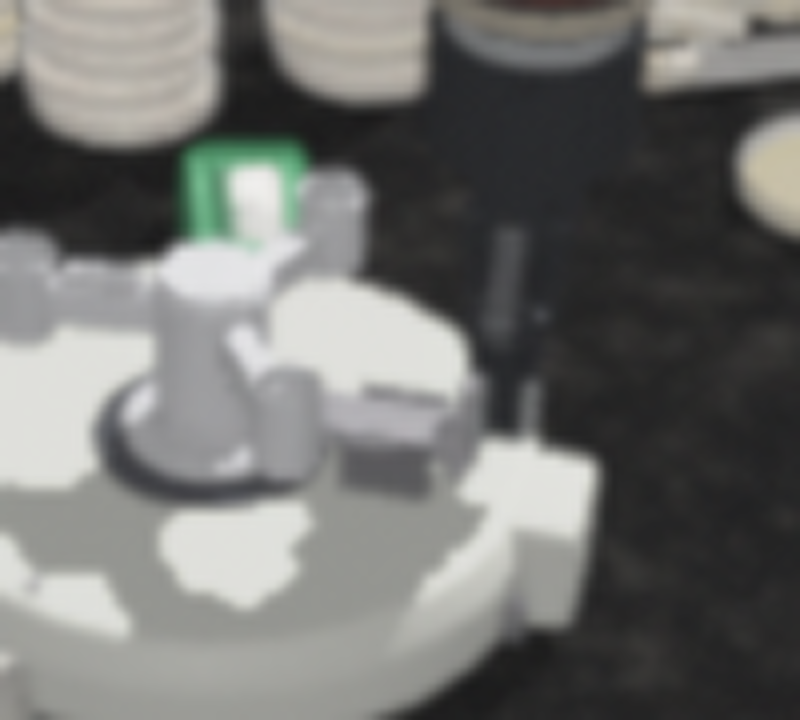

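```bash
python3 -m crank '[1,-10,-1,0,0,0,0,1,-30,-3,0,0,0,0,1,-40,-3,30,0,0,0,1,-40,-3,80,0,0,0,1,-60,40,120,0,0,0,1,-70,90,140,0,0,0,1,-70,140,140,0,0,0,1,-70,190,140,0,0,0,1,-70,240,140,0,0,0,1,-70,270,140,0,0,0]'
python3 - <<'E'
from h import *
c=read_camera("side"); crop(c,"s12.png",270,130,100,90,8)
C=np.array([.617,-.053])
for yaw in(6,8,10):
  e=np.array([np.cos(np.radians(yaw)),np.sin(np.radians(yaw))])
  n=np.array([-e[1],e[0]])
  for r in(.121,.101):
    P=[[*(C-r*e+k*n),.094] for k in(-.017,.017)]
    print(yaw,r,np.round((proj(c,P)-[270,130])*8).tolist())
c=read_camera("top"); crop(c,"t12.png",290,140,130,110,6); cv2.imwrite("pics/t12f.png",c["image"])
for yaw in(6,8,10):
  e=np.array([np.cos(np.radians(yaw)),np.sin(np.radians(yaw))])
  for r in(.121,.101): print(yaw,r,np.round((proj(c,[[*(C-r*e),.094]])-[290,140])*6).tolist())
print(state()["ee_pos"])
E
```

```text
time_s: 14.65
ee_pos: [0.4383, 0.2039, 0.2177]
orientation: [-0.704, -0.051, 0.053, 0.706]
wrist_force: [0.6, -0.6, -0.3]
opening: -0.004
6 0.121 [[699.0, 378.0], [683.0, 432.0]]
6 0.101 [[646.0, 370.0], [629.0, 423.0]]
8 0.121 [[699.0, 371.0], [687.0, 426.0]]
8 0.101 [[646.0, 364.0], [632.0, 418.0]]
10 0.121 [[699.0, 365.0], [690.0, 419.0]]
10 0.101 [[645.0, 359.0], [635.0, 412.0]]
6 0.121 [[403.0, 536.0]]
6 0.101 [[399.0, 498.0]]
8 0.121 [[411.0, 535.0]]
8 0.101 [[406.0, 498.0]]
10 0.121 [[419.0, 534.0]]
10 0.101 [[412.0, 497.0]]
[0.43784824 0.2063259  0.21741286]
```

View pics/s12.png

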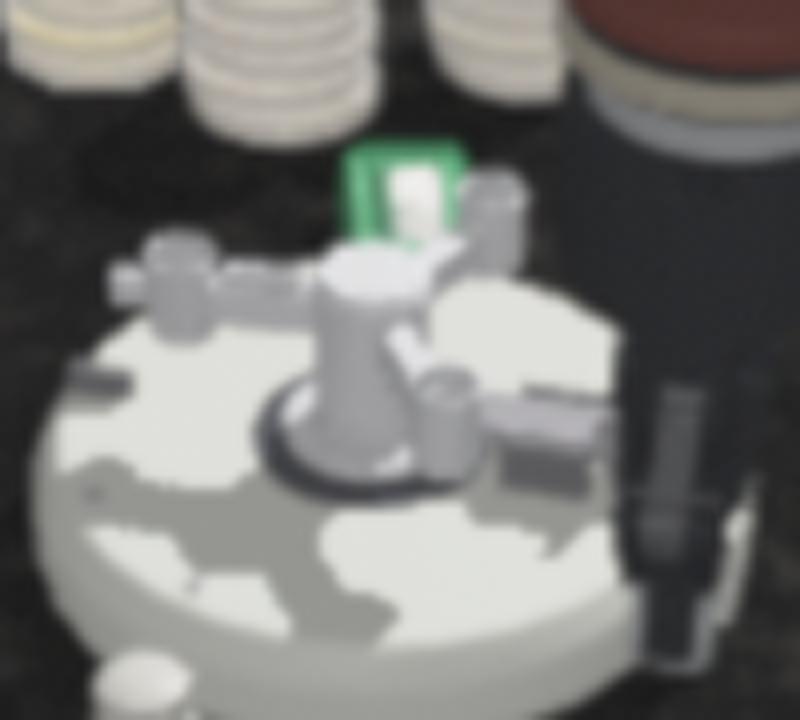

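View pics/t12.png

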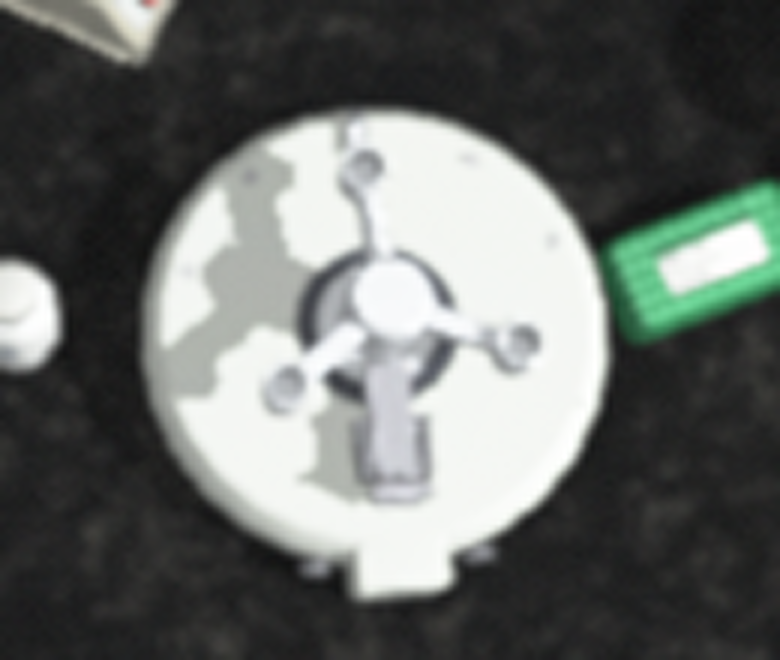

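Run:
```python
from h import *
print(state()["wrist_force"]); print(job_done())
```

```text
[-0.04176335 -0.22311802 -1.23769845]
the job is handed in; nothing more can be done
None
```

The rotor is home and locked, and I handed the job in at about 14.8 s, well inside the 64 s limit.

- **Turning:** With shut fingers I pushed the ribbed arm anticlockwise by about 170° until it pointed over the index lug. The side camera showed the cap at the height expected for the 67 mm drop.
- **Pressing:** I pressed the cap down until it stopped hard, with about 20 N on the wrist. The fingertips were then at z = 0.132 m, which is exactly fully home, and the cap's position in the side view agreed.
- **Locking:** I pushed the lock slide in until it hit its stop at about 13–15 N. Both cameras put the tab's outer face about 20 mm further in, at 101 mm from the axis. The top view shows the tongue over the flange.

**Last checks:** The arm was clear of everything, with wrist force near zero. The bottle and the tip refill beside the drive look unmoved in the top view. I did not look at the marker again, but the arm worked well away from it.

**One disagreement:** I measured the ribbed arm at about 11° in the world frame, while the lug and lock tab put the drive's own line at roughly 6–9°. I took this as play in the D-fit plus pixel error, because the rotor went fully home and the lock passed.

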